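# Fit the bayonet lamp and hold it pressed in

### The job

Pull the small cabinet's drawer (it has a bar handle) well open, take the lamp out and fit it upright in the bayonet holder on the black project box: push it straight down against the spring with its two lugs (under the rib on its dome) through the holder's two notches, then, still pressing, turn it clockwise (seen from above) a quarter turn to the stop. This is a press-to-test holder, so finish while still gripping the lamp, keeping it turned and pressed fully down; do not let go. Leave the fan, the spool and the loose disc where they are.

Things in the scene. Friction and masses are not known exactly. Their poses are not given: they have to be found in the camera images.
- cabinet: Grey steel parts cabinet standing on the bench, 240 deep (x) x 220 wide (y) x 100 high, fixed to the bench. Origin: middle of the lower edge of its front; it reaches back along its own +x. Its one drawer fills the front and slides out along the cabinet's -x.
- drawer (a joint): How far the drawer is out, m: 0 shut, 0.18 at its stop; starts 0 to 0.02; 1.5 N friction. More than 0.11 is well open. Inside: 192 wide, 212 long, floor 12 mm above the bench, side and back walls 4 thick, ending 58 above the bench. The front panel, 13 thick, reaches 97 above the bench.
- drawer_handle (a point): Middle of the drawer's handle: a level round steel bar, 10 mm thick, 110 long along the cabinet's y, its axis 72 mm above the bench and 42 mm clear of the drawer's front panel, joined to the panel at both ends. It moves with the drawer. Axes as the cabinet's.
- lamp: Loose lamp, 80 to 170 g, upright on the drawer floor, its axis 50 to 110 mm behind the drawer's front panel, within 30 of mid-width; hidden till it opens. Origin: centre of underside; z up. Steel nose (radius 14.5, widening to 18 at height 5), steel foot of radius 18 to height 26. Two opposite lugs along its +x and -x reach 23 from the axis, 6 wide, height 5 to 10. Same after half a turn.
- lamp_grip (a point): Middle of the lamp's white plastic body, on its axis 45 mm above its underside: a plain upright cylinder of radius 24 (48 mm across, grip here) from height 26 to 64, with a low dome above it to height 74. A straight grey rib 5 wide across the dome's top, 76 high, shows the direction of the hidden lugs. Axes as the lamp's (rib and lugs along x).
- holder: Black plastic project box 120 x 120 x 60 high, fixed to the bench, with a round aluminium lampholder of 31 mm outer radius on its top, its mouth 95 mm above the bench. Origin: centre of its underside, z up. Its two lug notches point along its +x and -x.
- socket (a point): Centre of the holder's mouth, 95 mm above the bench, axes as the holder's. Lip 5 thick, bore radius 19.5, two notches 10 wide along +x and -x. Below it the lugs turn only clockwise from above, to a stop just past 90 degrees (lugs along y). Lugs are under the lip when the lamp's underside is over 15 mm below the mouth; fully down at 20.
- plunger (a joint): Sprung brass contact plate in the holder, 10 mm below the mouth at rest, pressed down by the lamp's underside: 0 at rest, 0.010 m fully down. The spring pushes up with 3 N at 0, 6.5 N at 0.005 (lamp let go under the lip) and 10 N at 0.010.
- fan: Bystander: small white model fan on a round foot of radius 45, about 150 high, loose. Origin: centre of its underside.
- spool: Bystander: copper-coloured wire spool standing on end, radius 22, 38 high, loose. Origin: centre of its underside.
- disc: Bystander: flat bright disc of radius 60 with a small hole, 4 thick, lying loose. Origin: centre of its underside.
There are look-alikes about, which are no part of the job. Of the things that look like the holder, take the one that is farthest from the robot's base at the start.

How it is judged (in metres and radians):
On the way, in this order (a step that is already met when the one before it is completed fails the run):
1. the drawer is pulled more than 110 mm open (value of joint drawer above 0.11 m), for 0.1 s.
2. the lamp is lifted out of the drawer in the gripper (height (world z) of lamp above 0.07 m and contact force between the fingers and lamp above 1 N), for 0.2 s.
3. the lamp is pushed into the holder with its lugs through the notches (z of lamp in the frame of socket below -0.0155 m and horizontal distance between lamp and socket below 0.004 m and angle between the x axis of lamp and the x axis of holder, either way round below 0.4 rad), for 0.04 s.
At the end, for the whole second after the job is handed in: Lamp in the holder, within 4 mm of its axis and 0.12 rad of upright, lugs within 0.22 rad of the holder's y, underside over 17.5 mm below the mouth, contact plate pressed over 7.5 of its 10 mm, at rest, and still gripped with over 3 N (z of lamp in the frame of socket below -0.0175 m and horizontal distance between lamp and socket below 0.004 m and angle between lamp's own z axis and vertical below 0.12 rad and angle between the x axis of lamp and the y axis of holder, either way round below 0.22 rad and value of joint plunger above 0.0075 m and contact force between the fingers and lamp above 3 N and linear speed of lamp below 0.02 m/s); the arm keeps its last pose, push and grip.
It fails at once if the fan is moved more than 20 mm or tipped (distance of fan from where it was at the start of the episode above 0.02 m or angle between fan's own z axis and vertical above 0.4 rad).
It fails at once if the spool is moved more than 20 mm (distance of spool from where it was at the start of the episode above 0.02 m).
It fails at once if the disc is moved more than 20 mm (distance of disc from where it was at the start of the episode above 0.02 m).
It also fails if it takes over 54 s, if anything falls off the work surface, if the arm or the gripper's body presses on something with over 40 N, if the wrist force passes 120 N, or if a joint passes its speed limit or range.

### The arm

A 6-joint arm with a two-finger parallel gripper is mounted at the origin on the work surface. World frame = base frame: x ahead of the robot, y to its left, z up, the work surface at z = 0. Lengths are in mm, angles in rad, forces in N, time in s.
With the tool pointing down it reaches from about 275 to 1000 mm from the base axis. Payload 8.4 kg.
Tool frame: the origin (TCP) lies at the very end of the fingers, on their centre line; the grasp point (between the pads) lies 19 mm behind it; x points along the fingers, y is the direction in which the jaws open and shut, and the axes are right-handed (so a half turn about x gives the same grasp; the last joint's range is limited). The gripper opens to 85 mm and grips with 20 to 120 N. Pads are 22 mm wide; open, the fingers measure 114 mm over their backs; the gripper's body (76 mm by 85 mm) begins 54 mm behind the grasp point. The pads swing forward as they close: fully open they stand 13 mm farther back than shut.
Start: joints at [1.211, 0.353, 1.633, -0, 1.155, -0.002], TCP at [218.883, 585.421, 207.781] pointing down, gripper open.
Joint ranges: [-2.63, 2.63], [-0.92, 2.1], [0.06, 2.66], [-1.3, 4.44], [0, 2.69], [-3.02, 3.02]. Speed limits (rad/s): [2.22, 2.22, 2.79, 3.14, 3.14, 3.14].

### API

Orientations are given as [roll, pitch, yaw] about the fixed x, y, z axes, in that order (R = Rz(yaw) Ry(pitch) Rx(roll)).
In Python, from rig import r, grab_frame, camera_params, sign_off gives the robot as it stands.
- The arm moves only by the tool drive_tool, never from a script. Its argument "rows" is one flat list of numbers, 7 for each row, row after row: the shift along the tool's x, y, z in mm, then the turn, a rotation vector about the tool's x, y, z in degrees, then the opening in per cent of the stroke, from 0 (shut) to 100 (fully open). In form: [x, y, z, rx, ry, rz, fingers, x, y, z, rx, ry, rz, fingers, ...]. A call has 1 to 10 rows; each row is the pose to reach, as a shift and turn from the pose measured when the call began, along the tool's axes at that moment; what a row does not reach only later rows make up. A row lasts 1/8 s, in which the tool goes at most 62.5 mm and 10.7 degrees, less where a joint would pass 70% of its speed; a pose out of reach is approached as far as the arm can. A call with a gripper value outside its range is refused whole. The fingers move at their own pace and stop on an object; "newtons" is the grip in N (left out, the last holds). Time passes only in rows, so rows that repeat a pose let the fingers close. It gives the time, the measured TCP pose, the force and the opening at its end, in the units of the state.
- r.sense(): the state, without advancing time (a new reading comes with each control period).
- grab_frame(name): name is "scene" or "top"; returns the picture (480x640x3 uint8, red, green, blue); there is no depth.
- camera_params(name): a dict with "vertical_fov" (degrees; the focal length in pixels is half the picture's height over the tangent of half this angle, whatever the lens; pixels are square), "cx", "cy" (the principal point, pixels), "pose" (4x4, takes a point from camera to world coordinates). Camera axes: x right, y down, z forward; pixel columns grow to the right and rows downward; lengths in mm; the calibration is good to about 2 mm. A picture is of the moment at which its call begins. camera_params takes no time and is no camera call.
- sign_off(): hands the job in, once; it reports no verdict.
The state is a dict: "clock": time; "qpos": joint angles; "qvel": joint speeds; "joint_efforts": joint torques, N m; "eef_pos": TCP position; "tcp_rot": TCP orientation; "contact_force": force on the tool from outside, world axes, zero at the start; "wrist_torque": the same for the moment, N m; "opening": opening from 0.0 (shut) to 1.0 (fully open).
Only numpy, scipy, OpenCV 4.12 (cv2) and the standard library are available. Lean on these libraries where they do the work, as an engineer would, in place of code of your own. Each camera call takes 0.05 s, during which the arm holds its last target.

## Working session

There is one attempt and no reset: what is moved stays moved. The work goes in short steps, Python scripts to look and compute and a tool call to move; the robot and the scene stay as the last step left them, time stands still between calls to the robot, and variables do not carry over. Pictures are saved under pics/ and viewed, and the job is handed in when it is done.

Besides the shell and the picture viewer there is one more tool, called after ">>>" as name(argument=value, ...) on one line, values as JSON. drive_tool: Moves the arm, as the interface text tells. Its arguments: {"type":"object","properties":{"rows":{"type":"array","items":{"type":"number"}},"newtons":{"type":"number"}},"required":["rows"]}

```bash
ls; mkdir -p pics; python3 - <<'E'
from rig import r, grab_frame, camera_params
import cv2,json
s=r.sense();print(s)
for n in ("scene","top"):
    im=grab_frame(n);cv2.imwrite(f"pics/{n}0.png",im[:,:,::-1]);p=camera_params(n);print(n,p)
E
```

```text
pics
{'clock': 0.0, 'qpos': array([ 1.21059560e+00,  3.53670237e-01,  1.63418100e+00,  3.10896642e-05,
        1.15524109e+00, -2.38848363e-03]), 'qvel': array([ 2.69864598e-05, -8.25175769e-04,  1.94267964e-03,  1.72583821e-04,
       -1.29001310e-03, -4.28816351e-04]), 'joint_efforts': array([-2.88922609e-03, -6.05256057e+01, -3.42068410e+01, -2.49786199e-04,
        9.41894104e-03,  9.10558788e-05]), 'eef_pos': array([218.67911668, 584.90273179, 207.02788847]), 'tcp_rot': array([-1.59213663,  1.56929639, -1.94996145]), 'contact_force': array([-0.36761203,  0.72003928,  1.10201679]), 'wrist_torque': array([-0.00640863, -0.02616566,  0.01264539]), 'opening': 1.0035361609374924}
scene {'vertical_fov': 56.766700311306074, 'cx': 311.52357424671897, 'cy': 238.94948746703105, 'pose': array([[ 8.71072388e-01,  3.54686371e-01, -3.39750604e-01,
         8.97964156e+02],
       [ 4.91105997e-01, -6.19244227e-01,  6.12659356e-01,
        -5.31243322e+02],
       [ 6.91332334e-03, -7.00524208e-01, -7.13595152e-01,
         7.65816978e+02],
       [ 0.00000000e+00,  0.00000000e+00,  0.00000000e+00,
         1.00000000e+00]])}
top {'vertical_fov': 56.486878055986175, 'cx': 317.8176854247311, 'cy': 238.84844063936634, 'pose': array([[ 5.96451025e-03, -9.96947742e-01,  7.78435828e-02,
         4.88164627e+02],
       [-9.99349796e-01, -3.17454778e-03,  3.59152773e-02,
         5.51913499e+01],
       [-3.55585365e-02, -7.80071856e-02, -9.96318458e-01,
         1.04818810e+03],
       [ 0.00000000e+00,  0.00000000e+00,  0.00000000e+00,
         1.00000000e+00]])}
```

View pics/scene0.png

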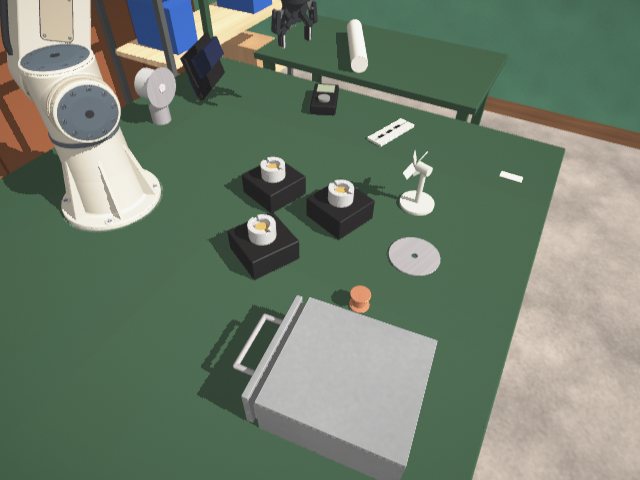

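View pics/top0.png

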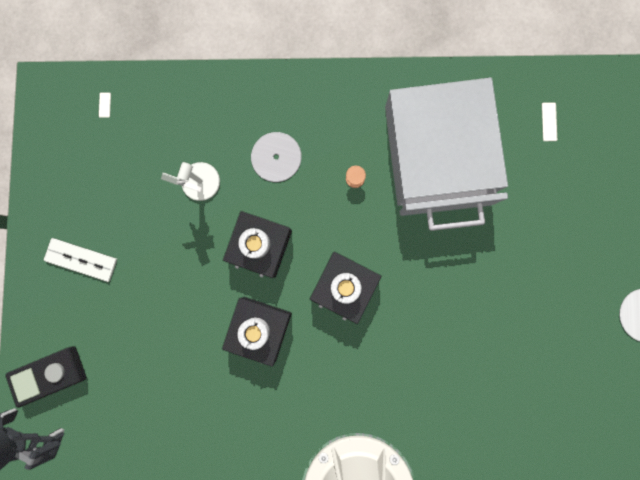

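Top view candidates for the holder, all black boxes with an aluminium ring: (254,243), (346,288) and (253,334). The robot base is at about (358,480), so the farthest is (254,243). The cabinet is at (445,145) with its handle at (457,222). The fan is at (200,182), the disc at (276,157) and the spool at (355,177). I'll check these in close crops.

```bash
python3 - <<'E'
import cv2
a=cv2.imread('pics/top0.png')
cv2.imwrite('pics/c1.png',cv2.resize(a[200:290,215:305],None,fx=6.5,fy=6.5,interpolation=cv2.INTER_CUBIC))
cv2.imwrite('pics/c2.png',cv2.resize(a[70:245,375:525],None,fx=3.4,fy=3.4,interpolation=cv2.INTER_CUBIC))
E
cat > h.py <<'E'
import numpy as np, cv2
from rig import r, grab_frame, camera_params
from scipy.spatial.transform import Rotation as R
def pix2w(n,u,v,z):
    p=camera_params(n);f=240/np.tan(np.radians(p['vertical_fov']/2))
    T=p['pose'];d=T[:3,:3]@np.array([(u-p['cx'])/f,(v-p['cy'])/f,1.]);o=T[:3,3]
    return o+d*(z-o[2])/d[2]
def w2pix(n,P):
    p=camera_params(n);f=240/np.tan(np.radians(p['vertical_fov']/2))
    T=p['pose'];q=(np.atleast_2d(P)-T[:3,3])@T[:3,:3]
    return np.c_[p['cx']+f*q[:,0]/q[:,2],p['cy']+f*q[:,1]/q[:,2]]
def toolR(s=None):
    s=s or r.sense();return R.from_euler('xyz',s['tcp_rot'])
def show(n,name,box=None,k=1):
    a=grab_frame(n)[:,:,::-1]
    if box: a=a[box[1]:box[3],box[0]:box[2]]
    cv2.imwrite('pics/'+name+'.png',cv2.resize(a,None,fx=k,fy=k,interpolation=cv2.INTER_CUBIC))
E
```

```text
(no output)
```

View pics/c1.png

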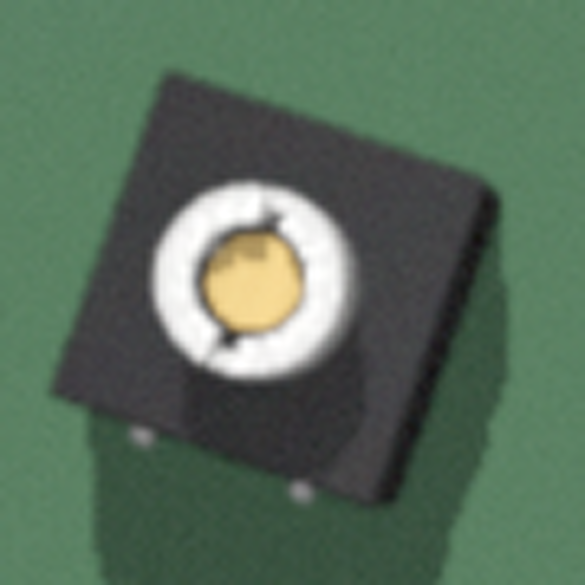

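View pics/c2.png

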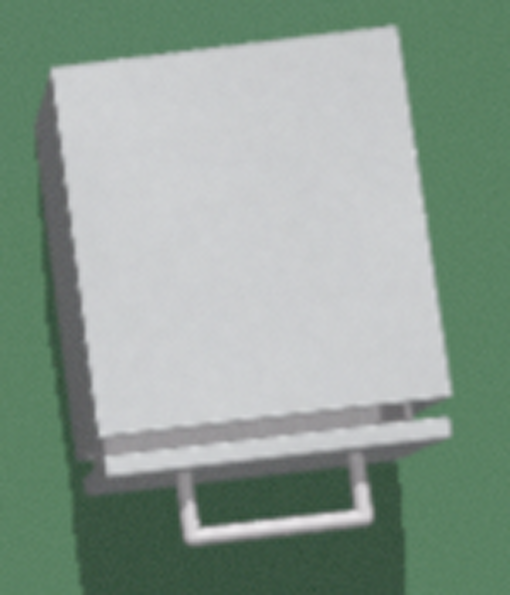

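```bash
python3 - <<'E'
from h import *
def c(x,y,k,ox,oy): return ((x+.5)/k-.5+ox,(y+.5)/k-.5+oy)
print('mouth',pix2w('top',*c(252,280.5,6.5,215,200),95))
n1=pix2w('top',*c(272,217,6.5,215,200),95);n2=pix2w('top',*c(230,340,6.5,215,200),95)
print('notch',n1,n2,np.degrees(np.arctan2(*(n1-n2)[1::-1])))
C=[pix2w('top',*c(*q,6.5,215,200),60) for q in[(168,70),(495,183),(387,505),(52,393)]]
print('boxc',np.mean(C,0));
for i in range(4):
    d=C[(i+1)%4]-C[i];print(np.linalg.norm(d),np.degrees(np.arctan2(d[1],d[0])))
h1=pix2w('top',*c(193,536,3.4,375,70),72);h2=pix2w('top',*c(367,516,3.4,375,70),72)
print('handle',h1,h2,(h1+h2)/2,np.linalg.norm(h1-h2),np.degrees(np.arctan2(*(h1-h2)[1::-1])))
K=[pix2w('top',*c(*q,3.4,375,70),100) for q in[(52,68),(396,26),(451,397),(101,437)]]
print('cab');
for i in range(4):
    d=K[(i+1)%4]-K[i];print(K[i],np.linalg.norm(d),np.degrees(np.arctan2(d[1],d[0])))
p1=[pix2w('top',*c(*q,3.4,375,70),97) for q in[(107,473),(451,436)]];print(p1)
print('scene handle',pix2w('scene',237,369,72),pix2w('scene',266,319,72))
for n,z,q in(('fan',0,(203,186)),('disc',4,(276,157)),('spool',38,(356,176))):print(n,pix2w('top',*q,z))
for q in((346,288),(253,334)):print(pix2w('top',*q,95))
print(w2pix('scene',pix2w('top',*c(252,280.5,6.5,215,200),95)))
E
```

```text
mouth [553.82047027 228.26374842  95.        ]
notch [574.93661612 221.96210222  95.        ] [534.08626273 235.23539345  95.        ] -18.000262367924496
boxc [554.03982318 226.60779831  60.        ]
120.17292838923015 -108.91927612882127
115.88171900113588 162.0625009917492
121.78219032574343 72.04651461107574
117.9180551277436 -18.728026058307314
handle [ 590.46131957 -156.99193761   72.        ] [ 603.5463129  -267.34370692   72.        ] [ 597.00381623 -212.16782226   72.        ] 111.12483988940888 96.76228895826314
cab
[888.16055372 -65.61179782 100.        ] 219.21719401697445 -83.31471674508956
[ 913.68086185 -283.338443    100.        ] 240.42940494687394 -173.2894757867778
[ 674.89859008 -311.43337942  100.        ] 218.2928526924238 96.61484113650998
[649.75246352 -94.59371087 100.        ] 240.16321275097874 6.931112573178458
[array([627.44701865, -98.60158786,  97.        ]), array([ 650.87282589, -311.93709123,   97.        ])]
scene handle [ 609.79823907 -268.03939668   72.        ] [ 596.59656796 -159.20147989   72.        ]
fan [696.35027766 369.35249076   0.        ]
disc [765.47749424 193.92531073   4.        ]
spool [711.57915101   5.0665931   38.        ]
[458.3936044   29.19198712  95.        ]
[360.15381525 225.65074053  95.        ]
[[340.23869688 187.67942827]]
```

```bash
python3 - <<'E'
import cv2
a=cv2.imread('pics/scene0.png')
cv2.imwrite('pics/c3.png',cv2.resize(a[165:245,290:390],None,fx=6,fy=6,interpolation=cv2.INTER_CUBIC))
cv2.imwrite('pics/c4.png',cv2.resize(a[290:430,220:320],None,fx=4,fy=4,interpolation=cv2.INTER_CUBIC))
E
```

```text
(no output)
```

View pics/c3.png

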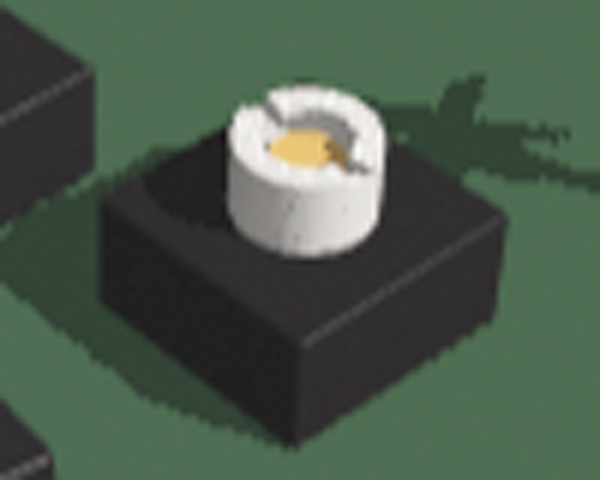

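View pics/c4.png

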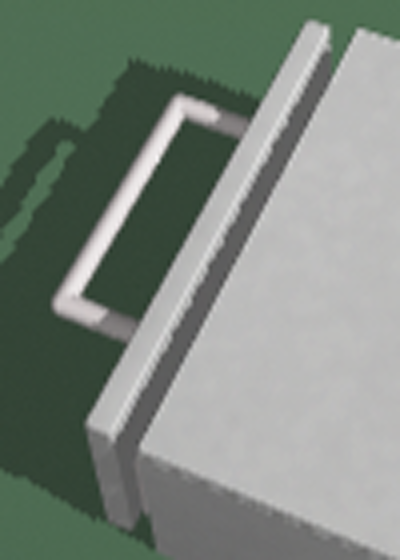

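The target ring at (340,188) in the scene view agrees with the top view to about 1 px and is the farthest of the three, at 600 mm from the base. The notches lie at −18°. The handle middle is near (600,−213) with the cabinet's yaw at about 6.8°.

```bash
cat >> h.py <<'E'
def goal(pos,psi):
    s=r.sense();Rt=toolR(s);c,q=np.cos(np.radians(psi)),np.sin(np.radians(psi))
    G=R.from_matrix(np.array([[0,0,-1],[c,q,0],[q,-c,0]]).T)
    sh=Rt.inv().apply(np.array(pos)-s['eef_pos']);rv=(Rt.inv()*G).as_rotvec(degrees=True)
    print('shift',sh.round(1),'rot',rv.round(1),'rows',np.linalg.norm(sh)/62.5,np.linalg.norm(rv)/10.7)
def st():
    s=r.sense();y=toolR(s).as_matrix()[:,1];x=toolR(s).as_matrix()[:,0]
    print('t',round(s['clock'],2),'pos',s['eef_pos'].round(1),'psi',np.degrees(np.arctan2(y[1],y[0])).round(2),'x',x.round(3),'F',s['contact_force'].round(1),'M',s['wrist_torque'].round(2),'op',round(s['opening'],3),'q',s['qpos'].round(2))
E
python3 - <<'E'
from h import *
st();goal([600,-213,180],6.8);goal([600,-213,180],186.8)
print(pix2w('scene',341.1,187.6,95))
E
```

```text
t 0.1 pos [218.7 585.  207.1] psi 69.5 x [-0.    -0.001 -1.   ] F [-1.   0.  -0.7] M [ 0.01 -0.02 -0.02] op 1.002 q [ 1.21  0.35  1.63 -0.    1.16 -0.  ]
shift [  27.9 -613.9  636.6] rot [62.7  0.   0.1] rows 14.15691135594179 5.85969327893826
shift [  27.9 -613.9  636.6] rot [-1.173e+02 -1.000e-01  0.000e+00] rows 14.15691135594179 10.962741334526712
[555.47007452 229.55841383  95.        ]
```

>>> drive_tool(rows=[0,-41,42,4,0,0,50,0,-82,85,8,0,0,50,0,-123,127,12,0,0,50,0,-164,170,17,0,0,50,0,-205,212,21,0,0,50,0,-246,255,25,0,0,50,0,-287,297,29,0,0,50,0,-328,340,34,0,0,50,0,-369,382,38,0,0,50,0,-410,424,42,0,0,50], newtons=40)

```text
clock: 1.35
eef_pos: [472.8, 50.6, 207.7]
tcp_rot: [-0.719, 1.57, -1.813]
contact_force: [0.9, 0.6, -0.0]
opening: 0.502
```

```bash
python3 - <<'E'
from h import *
st();goal([600,-213,160],6.8)
E
```

```text
t 1.35 pos [472.8  50.6 207.7] psi 27.36 x [-0.    -0.001 -1.   ] F [ 0.9  0.6 -0. ] M [-0.01 -0.02 -0.01] op 0.502 q [ 0.1   0.12  1.94 -0.    1.08 -0.37]
shift [ 47.9  -8.1 292.5] rot [20.6  0.1  0. ] rows 4.744613572803738 1.9213730006108332
```

>>> drive_tool(rows=[10,-2,55,4,0,0,50,20,-3,110,8,0,0,50,30,-5,165,13,0,0,50,40,-6,220,17,0,0,50,48,-8,270,20.6,0,0,50,48,-8,292,20.6,0,0,50,48,-8,292,20.6,0,0,50])

```text
clock: 2.22
eef_pos: [599.9, -213.2, 159.5]
tcp_rot: [-0.957, 1.57, -2.41]
contact_force: [-0.3, 0.3, -0.5]
opening: 0.501
```

```bash
python3 - <<'E'
from h import *
st();goal([600,-213,53],6.8)
show('top','t1',(380,150,540,270),4.5)
show('scene','s1',(200,220,360,440),2.7)
print(w2pix('top',[r.sense()['eef_pos']]),w2pix('scene',[r.sense()['eef_pos']]))
E
```

```text
t 2.23 pos [ 599.9 -213.2  159.5] psi 6.73 x [-0.001 -0.001 -1.   ] F [-0.3  0.3 -0.5] M [0.02 0.03 0.  ] op 0.501 q [-0.34  0.42  1.65 -0.    1.07 -0.46]
shift [106.5   0.2  -0.3] rot [-0.1  0.   0.1] rows 1.7037950047945996 0.0091135437026563
[[468.77996191 218.35128566]] [[246.17019893 312.32847317]]
```

View pics/t1.png

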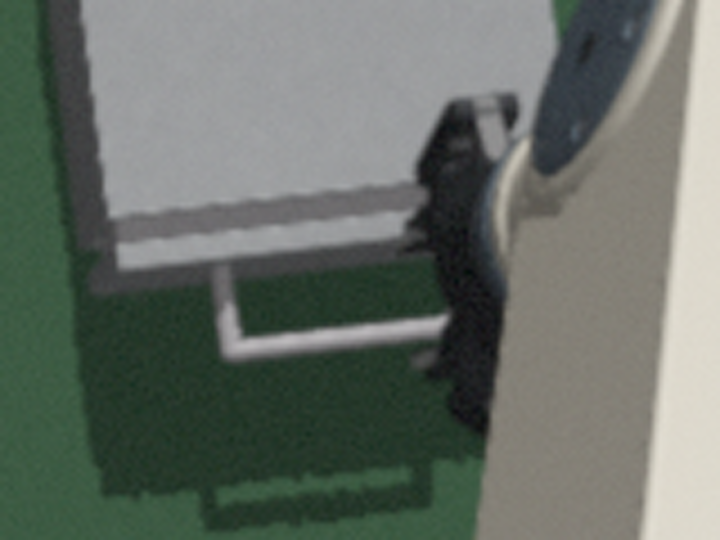

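View pics/s1.png

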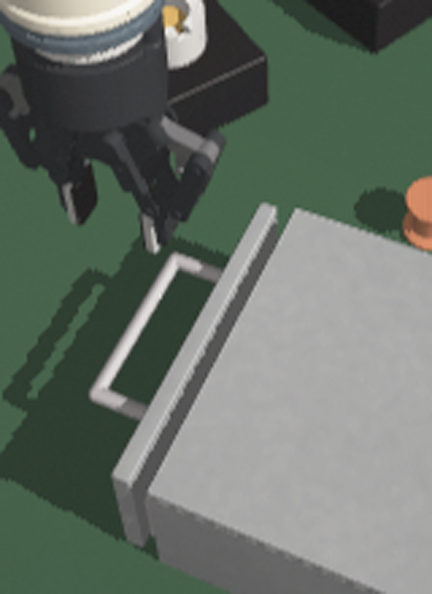

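The fingers stand over the bar, one on each side. Descending and closing.

>>> drive_tool(rows=[30,0,0,0,0,0,50,60,0,0,0,0,0,50,85,0,0,0,0,0,50,104,0,0,0,0,0,50,104,0,0,0,0,0,50])

```text
clock: 2.95
eef_pos: [598.1, -210.3, 54.8]
tcp_rot: [-1.851, 1.567, 2.982]
contact_force: [0.3, 0.1, -0.6]
opening: 0.501
```

```bash
python3 - <<'E'
from h import *
st()
show('scene','s2',(200,220,360,440),2.7)
E
```

```text
t 2.95 pos [ 598.1 -210.3   54.8] psi 6.86 x [-0.003  0.001 -1.   ] F [ 0.3  0.1 -0.6] M [ 0.01 -0.02  0.  ] op 0.501 q [-0.34  0.54  1.72 -0.    0.88 -0.46]
```

View pics/s2.png

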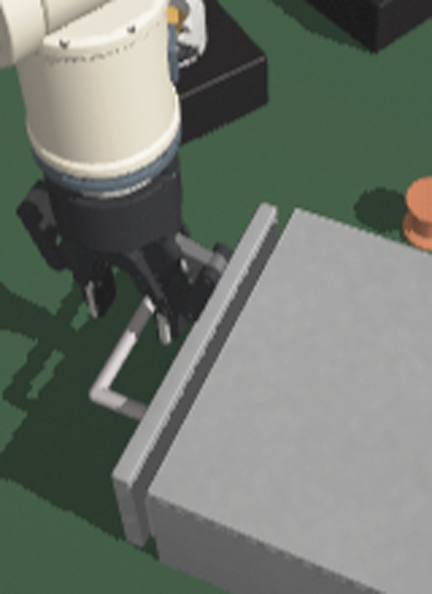

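The bar is between the pads, at about (150,310) in the crop, and nothing is touching. Closing.

>>> drive_tool(rows=[0,0,0,0,0,0,0,0,0,0,0,0,0,0,0,0,0,0,0,0,0,0,0,0,0,0,0,0,0,0,0,0,0,0,0,0,0,0,0,0,0,0])

```text
clock: 3.75
eef_pos: [598.9, -210.9, 55.8]
tcp_rot: [-1.671, 1.569, -3.122]
contact_force: [-0.1, -0.8, 0.0]
opening: 0.001
```

```bash
python3 - <<'E'
from h import *
st();p=r.sense()['eef_pos'];d=-150*np.array([np.cos(np.radians(6.8)),np.sin(np.radians(6.8)),0])
goal(p+d,6.8)
E
```

```text
t 3.75 pos [ 598.9 -210.9   55.8] psi 6.84 x [-0.002 -0.    -1.   ] F [-0.1 -0.8  0. ] M [-0.01 -0.04  0.01] op 0.001 q [-0.34  0.54  1.72 -0.    0.88 -0.46]
shift [ 3.0e-01 -1.5e+02 -1.0e-01] rot [ 0.  -0.   0.1] rows 2.4 0.01038284015486852
```

It closed on nothing. Looking.

```bash
python3 - <<'E'
from h import *
show('scene','s3',(220,270,320,390),5)
show('top','t3',(400,170,520,270),6)
print(w2pix('scene',[r.sense()['eef_pos']]))
E
```

```text
[[251.87539733 345.4523801 ]]
```

View pics/s3.png

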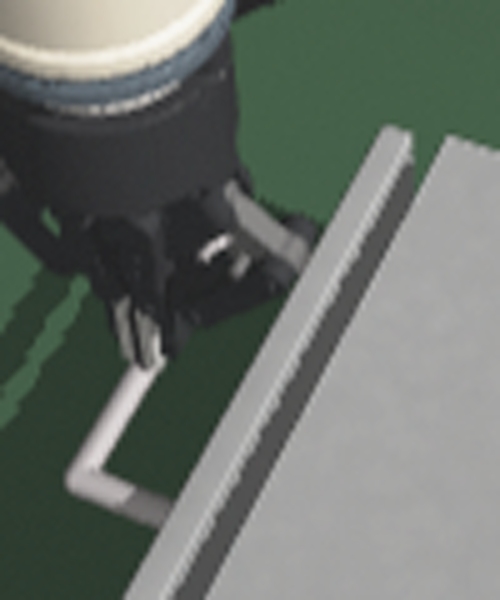

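View pics/t3.png

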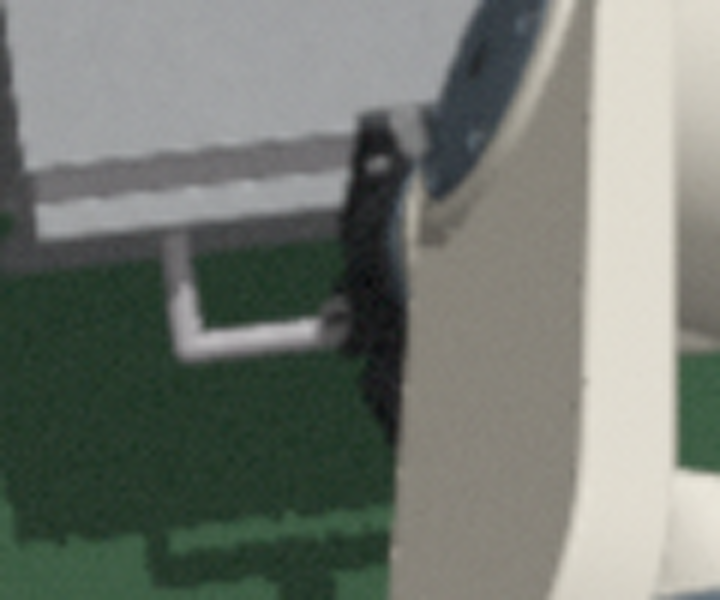

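The shut tips appear right at the bar. A short test pull is safe whether they are gripping it, hooked behind it, or in front of it.

>>> drive_tool(rows=[0,-5,0,0,0,0,0,0,-12,0,0,0,0,0,0,-22,0,0,0,0,0,0,-32,0,0,0,0,0,0,-32,0,0,0,0,0])

```text
clock: 4.47
eef_pos: [566.1, -214.7, 55.9]
tcp_rot: [-1.768, 1.568, 3.063]
contact_force: [-0.3, -0.3, 0.3]
opening: 0.001
```

```bash
python3 - <<'E'
from h import *
st()
show('scene','s4',(200,270,320,430),4)
E
```

```text
t 4.47 pos [ 566.1 -214.7   55.9] psi 6.81 x [-0.002  0.    -1.   ] F [-0.3 -0.3  0.3] M [-0.    0.   -0.05] op 0.001 q [-0.36  0.5   1.79 -0.    0.85 -0.48]
```

View pics/s4.png

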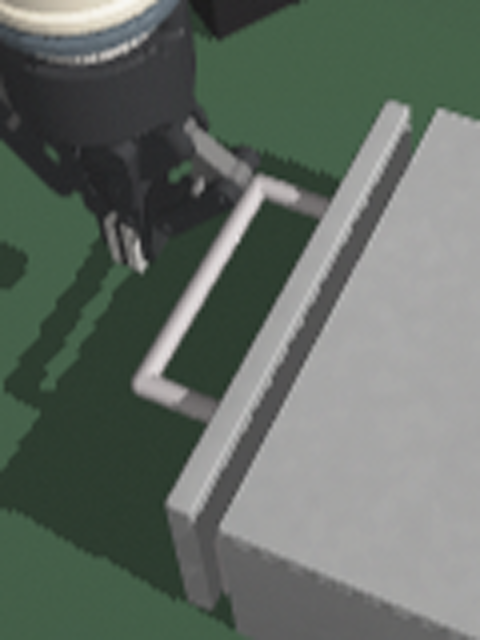

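The drawer did not move, so the fingers had closed in front of the bar or missed it. I'll triangulate the bar and the fingertips from both views now.

```bash
python3 - <<'E'
from h import *
show('top','t5',(400,150,520,270),5)
show('scene','s5',(200,280,300,400),5)
st()
e=r.sense()['eef_pos']
print(w2pix('scene',[e]),w2pix('top',[e]))
E
```

```text
t 4.62 pos [ 567.5 -214.8   56.1] psi 6.84 x [-0.001 -0.    -1.   ] F [ 0.1 -0.4  0.1] M [0.03 0.02 0.  ] op 0.004 q [-0.36  0.5   1.79 -0.    0.85 -0.48]
[[236.44086459 339.51739649]] [[456.41736452 238.4755086 ]]
```

View pics/t5.png

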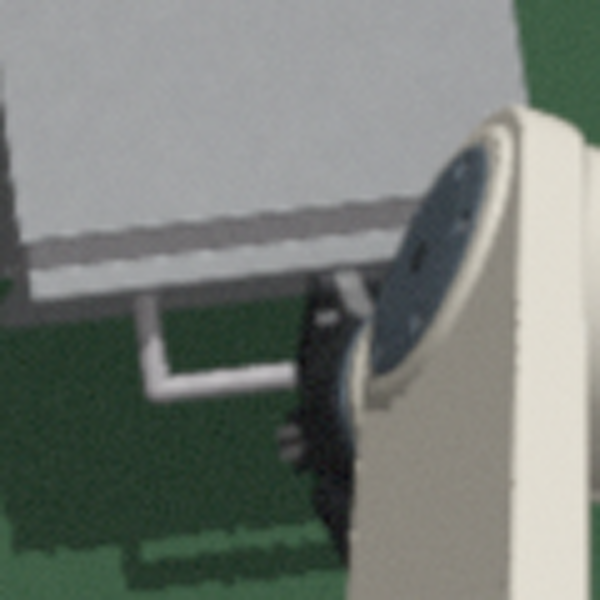

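View pics/s5.png

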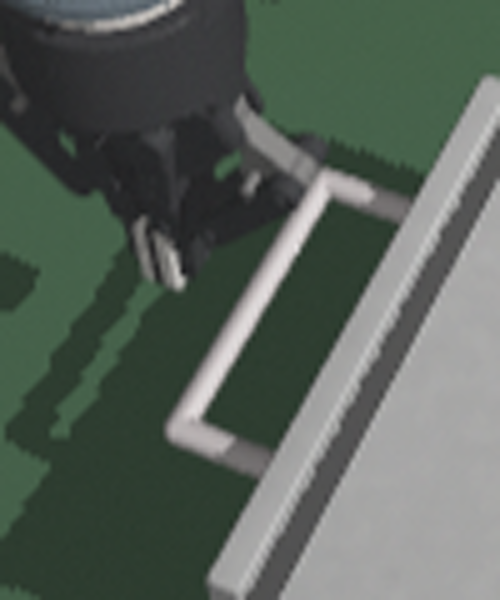

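```bash
python3 - <<'E'
from h import *
def c(x,y,k,ox,oy): return ((x+.5)/k-.5+ox,(y+.5)/k-.5+oy)
S=[c(62,302,4,220,290),c(178,100,4,220,290),c(173,430,5,200,280),c(325,182,5,200,280)]
for q in S: print('scene',np.round(q,1),pix2w('scene',*q,72).round(1))
T=[c(365,516,3.4,375,70),c(193,534,3.4,375,70),c(158,390,5,400,150)]
for q in T: print('top',np.round(q,1),pix2w('top',*q,72).round(1))
# triangulate
def tri(qs,qt):
    A=[];b=[]
    for n,q in(('scene',qs),('top',qt)):
        o=camera_params(n)['pose'][:3,3];d=pix2w(n,*q,0)-o;d/=np.linalg.norm(d);P=np.eye(3)-np.outer(d,d);A.append(P);b.append(P@o)
    x,res,_,_=np.linalg.lstsq(np.vstack(A),np.hstack(b),rcond=None);return x.round(1),res
print(tri(S[0],T[0]),tri(S[1],T[1]))
print(tri(c(178,288,5,200,280),c(292,440,5,400,150)))
E
```

```text
scene [235.1 365.1] [ 602.7 -263.8   72. ]
scene [264.1 314.6] [ 588.1 -152.8   72. ]
scene [234.2 365.6] [ 601.9 -265.3   72. ]
scene [264.6 316. ] [ 590.6 -154.9   72. ]
top [482.  221.4] [ 603.5 -266.1   72. ]
top [431.4 226.7] [ 591.7 -157.    72. ]
top [431.2 227.6] [ 589.8 -156.5   72. ]
(array([ 603.5, -265. ,   74.6]), array([0.28981676])) (array([ 590.9, -155.9,   77.9]), array([0.09645074]))
(array([ 568. , -216. ,   66.1]), array([1.23601538]))
```

The bar middle triangulates to about (596.5,−210.5), so the half-open pads evidently rode over it. A more robust way is to turn the jaws along the bar and hook it with shut fingers from the panel side: the pads are 22 mm wide and the gap is 37 mm.

```bash
python3 - <<'E'
from h import *
goal([617.3,-208,130],96.8)
E
```

```text
shift [-74.   50.2  -0.8] rot [-90.   -0.1   0.1] rows 1.4302882003981214 8.407705858379478
```

>>> drive_tool(rows=[-30,0,0,0,0,0,0,-60,0,0,-6,0,0,0,-74,0,0,-16,0,0,0,-74,10,0,-26,0,0,0,-74,20,0,-36,0,0,0,-74,30,0,-46,0,0,0,-74,40,0,-56,0,0,0,-74,50,-1,-66,0,0,0,-74,50,-1,-76,0,0,0,-74,50,-1,-86,0,0,0])

```text
clock: 5.88
eef_pos: [617.5, -207.7, 129.9]
tcp_rot: [-2.995, 1.57, -2.939]
contact_force: [0.2, -0.1, 0.4]
opening: -0.001
```

```bash
python3 - <<'E'
from h import *
st();goal([617.3,-208,44],96.8)
E
```

```text
t 5.88 pos [ 617.5 -207.7  129.9] psi 93.19 x [-0.001 -0.    -1.   ] F [ 0.2 -0.1  0.4] M [-0.03  0.03 -0.03] op -0.001 q [-0.33  0.47  1.64 -0.    1.03 -1.95]
shift [85.9 -0.3 -0.2] rot [-3.6 -0.1  0. ] rows 1.3747050183501595 0.3376539527729944
```

>>> drive_tool(rows=[20,0,0,-3.6,0,0,0,45,0,0,-3.6,0,0,0,70,0,0,-3.6,0,0,0,86,0,0,-3.6,0,0,0,86,0,0,-3.6,0,0,0])

```text
clock: 6.5
eef_pos: [616.8, -207.3, 42.8]
tcp_rot: [2.861, 1.568, 2.979]
contact_force: [-0.3, 0.1, 0.9]
opening: 0.006
```

```bash
python3 - <<'E'
from h import *
st()
show('scene','s6',(200,260,320,400),5)
p=r.sense()['eef_pos'];d=-1*np.array([np.cos(np.radians(6.8)),np.sin(np.radians(6.8)),0])
goal(p+d*180,96.8)
E
```

```text
t 6.5 pos [ 616.8 -207.3   42.8] psi 96.79 x [-0.003  0.    -1.   ] F [-0.3  0.1  0.9] M [ 0.02 -0.01  0.02] op 0.006 q [-0.33  0.58  1.69 -0.    0.88 -2.02]
shift [   0.3   -0.  -180. ] rot [-0.  -0.1 -0. ] rows 2.8800000000000003 0.008291654436829207
```

View pics/s6.png

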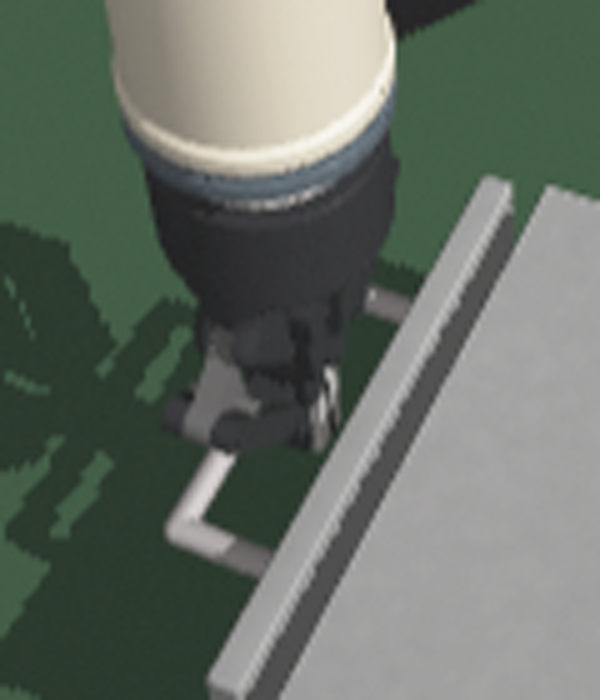

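The fingers are between the bar and the panel. Pulling gently.

>>> drive_tool(rows=[0,0,-4,0,0,0,0,0,0,-10,0,0,0,0,0,0,-20,0,0,0,0,0,0,-34,0,0,0,0,0,0,-50,0,0,0,0,0,0,-66,0,0,0,0,0,0,-82,0,0,0,0,0,0,-96,0,0,0,0,0,0,-106,0,0,0,0,0,0,-112,0,0,0,0])

```text
clock: 7.8
eef_pos: [505.5, -220.8, 43.9]
tcp_rot: [2.903, 1.569, 3.021]
contact_force: [1.0, 1.0, -0.4]
opening: -0.002
```

>>> drive_tool(rows=[0,0,-5,0,0,0,0,0,0,-14,0,0,0,0,0,0,-24,0,0,0,0,0,0,-34,0,0,0,0,0,0,-43,0,0,0,0,0,0,-49,0,0,0,0,0,0,-52,0,0,0,0,0,0,-52,0,0,0,0])

```text
clock: 8.8
eef_pos: [453.4, -226.9, 43.9]
tcp_rot: [2.866, 1.568, 2.984]
contact_force: [0.0, -0.0, 1.0]
opening: 0.001
```

```bash
python3 - <<'E'
from h import *
st()
show('scene','s7',(150,240,450,480),2.6)
show('top','t7',(360,60,540,310),2.4)
E
```

```text
t 8.8 pos [ 453.4 -226.9   43.9] psi 96.77 x [-0.003  0.    -1.   ] F [ 0. -0.  1.] M [0.04 0.03 0.01] op 0.001 q [-0.47  0.4   2.01 -0.    0.73 -2.15]
```

View pics/s7.png

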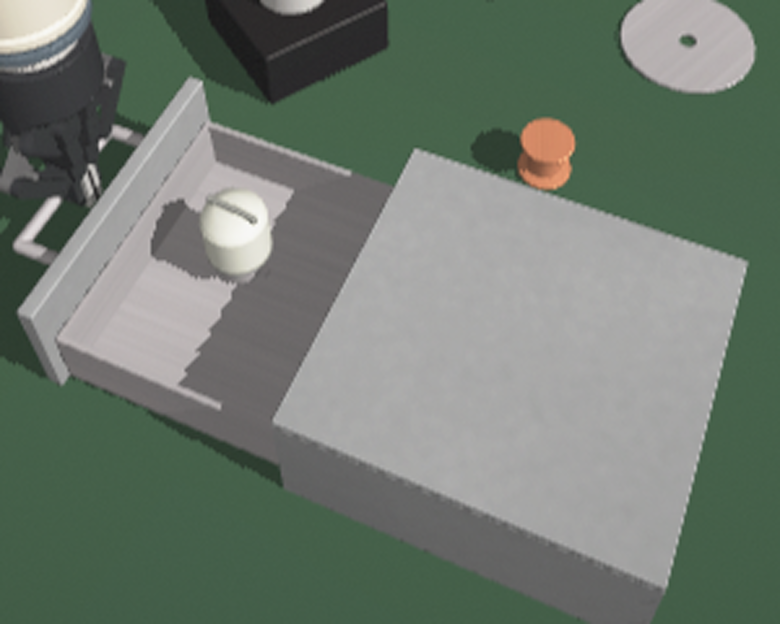

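View pics/t7.png

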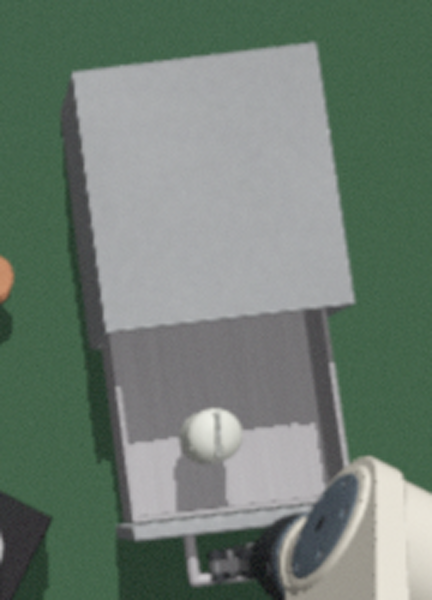

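The drawer is well open. The lamp stands upright, at (215,435) in the top crop and (237,230) in the scene crop, with its rib visible. Measuring it close up.

```bash
python3 - <<'E'
from h import *
show('scene','s8',(210,295,270,355),10)
show('top','t8',(425,215,475,265),12)
E
```

```text
(no output)
```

View pics/s8.png

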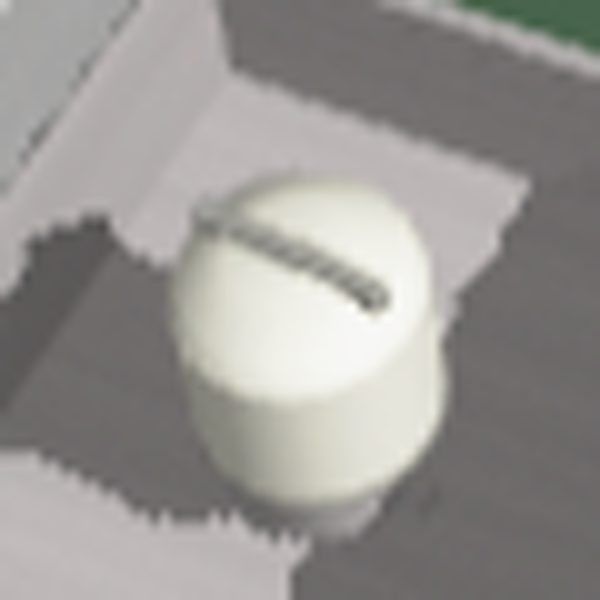

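View pics/t8.png

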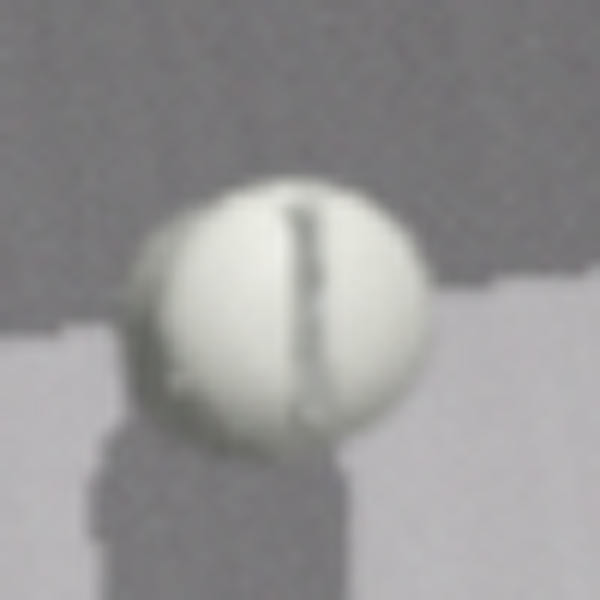

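```bash
python3 - <<'E'
from h import *
def c(x,y,k,ox,oy): return ((x+.5)/k-.5+ox,(y+.5)/k-.5+oy)
t=lambda x,y,z:pix2w('top',*c(x,y,12,425,215),z)
s=lambda x,y,z:pix2w('scene',*c(x,y,10,210,295),z)
a,b=t(300,205,88),t(312,420,88);print('top rib',a,b,(a+b)/2,np.degrees(np.arctan2(*(a-b)[1::-1])),np.linalg.norm(a-b))
print('top dome c',t(296,315,76), t(430,315,76),t(296,180,76))
a,b=s(200,218,88),s(378,298,88);print('sc rib',a,b,(a+b)/2,np.degrees(np.arctan2(*(b-a)[1::-1])),np.linalg.norm(a-b))
print(s(305,288,76))
E
```

```text
top rib [ 579.56771633 -191.81037554   88.        ] [ 541.23536    -193.27517908   88.        ] [ 560.40153817 -192.54277731   88.        ] 2.1883926020028706 38.360333573752506
top dome c [ 560.81610381 -193.8495913    76.        ] [ 560.8958257  -217.71971372   76.        ] [ 585.23792914 -194.2589412    76.        ]
sc rib [ 542.67093533 -195.85906439   88.        ] [ 580.79147818 -193.92629868   88.        ] [ 561.73120676 -194.89268153   88.        ] 2.902492077362557 38.169508380232976
[ 562.32140695 -192.79463681   76.        ]
```

```bash
python3 - <<'E'
from h import *
st();goal([561,-193.5,39],96.8)
E
```

```text
t 9.0 pos [ 453.9 -226.9   43.9] psi 96.78 x [-0.002  0.    -1.   ] F [-1.3 -0.  -0.2] M [-0.02  0.03  0.01] op -0.001 q [-0.47  0.4   2.01 -0.    0.73 -2.15]
shift [  4.7  20.5 110.3] rot [-0.  -0.1 -0. ] rows 1.7973244284868384 0.012155944061383431
```

>>> drive_tool(rows=[0,0,6,0,0,0,0,-40,0,6,0,0,0,0,-85,0,6,0,0,0,0,-100,4,25,0,0,0,30,-100,12,65,0,0,0,100,-100,20,105,0,0,0,100,-100,20.5,110,0,0,0,100,-100,20.5,110,0,0,0,100,-100,20.5,110,0,0,0,100])

```text
clock: 10.12
eef_pos: [559.8, -193.8, 143.4]
tcp_rot: [2.89, 1.567, 3.008]
contact_force: [0.6, 1.0, -0.4]
opening: 0.997
```

```bash
python3 - <<'E'
from h import *
st();goal([561,-193.5,39],96.8)
show('scene','s9',(180,200,330,380),3.3)
E
```

```text
t 10.12 pos [ 559.8 -193.8  143.4] psi 96.76 x [-0.003  0.    -1.   ] F [ 0.6  1.  -0.4] M [-0.01  0.02 -0.03] op 0.997 q [-0.34  0.37  1.76 -0.    1.01 -2.02]
shift [1.044e+02 1.000e-01 1.600e+00] rot [-0.  -0.2 -0. ] rows 1.6710933718928231 0.018192214021394624
```

View pics/s9.png

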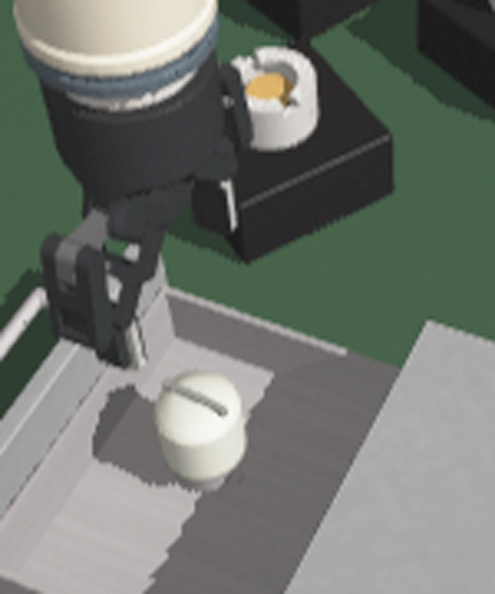

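>>> drive_tool(rows=[25,0,1.5,0,0,0,100,50,0,1.5,0,0,0,100,72,0,1.5,0,0,0,100,90,0,1.5,0,0,0,100,104,0,1.5,0,0,0,100,104,0,1.5,0,0,0,100])

```text
clock: 10.92
eef_pos: [560.3, -193.6, 38.7]
tcp_rot: [2.817, 1.566, 2.935]
contact_force: [0.3, 0.5, 0.1]
opening: 0.995
```

>>> drive_tool(rows=[0,0,0,0,0,0,70,0,0,0,0,0,0,60,0,0,0,0,0,0,40,0,0,0,0,0,0,20,0,0,0,0,0,0,20], newtons=60)

```text
clock: 11.55
eef_pos: [561.0, -193.7, 39.8]
tcp_rot: [2.851, 1.568, 2.968]
contact_force: [-1.6, 0.9, 6.1]
opening: 0.53
```

```bash
python3 - <<'E'
from h import *
st()
show('scene','s10',(190,250,310,380),4.5)
show('top','t10',(400,190,500,290),5)
E
```

```text
t 11.55 pos [ 561.  -193.7   39.8] psi 96.74 x [-0.003  0.001 -1.   ] F [-1.6  0.9  6.1] M [0.11 0.16 0.01] op 0.53 q [-0.33  0.51  1.82 -0.    0.81 -2.02]
```

View pics/s10.png

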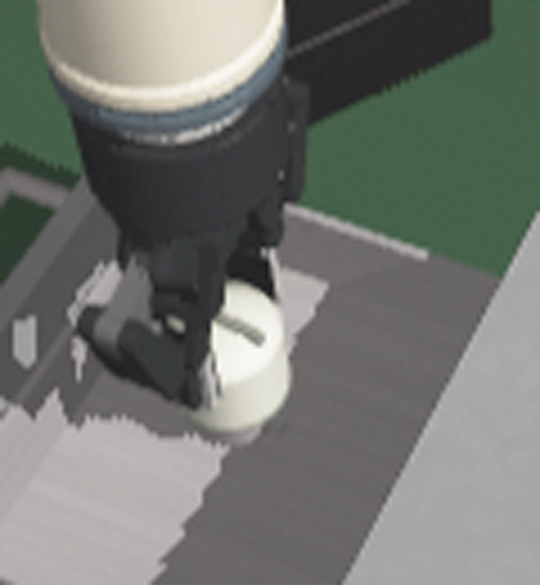

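View pics/t10.png

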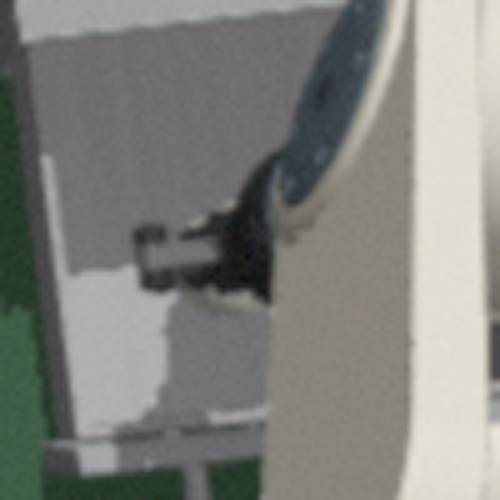

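>>> drive_tool(rows=[0,0,0,0,0,0,20,-10,0,0,0,0,0,20,-30,0,0,0,0,0,20,-60,0,0,0,0,0,20,-95,0,0,0,0,0,20,-130,0,0,0,0,0,20,-150,0,0,0,0,0,20,-150,0,0,0,0,0,20])

```text
clock: 12.65
eef_pos: [562.5, -194.1, 191.9]
tcp_rot: [-1.138, 1.57, -1.02]
contact_force: [-0.4, -0.0, -2.0]
opening: 0.533
```

```bash
python3 - <<'E'
from h import *
st();goal([554.3,228,190],76)
E
```

```text
t 12.65 pos [ 562.5 -194.1  191.9] psi 96.74 x [ 0.    -0.001 -1.   ] F [-0.4 -0.  -2. ] M [ 0.    0.01 -0.06] op 0.533 q [-0.33  0.32  1.72 -0.    1.1  -2.02]
shift [  1.6 420.2  41.4] rot [20.7  0.   0. ] rows 6.755331263961076 1.9385975104092996
```

>>> drive_tool(rows=[0,20,2,1,0,0,20,0,60,6,3,0,0,20,0,110,11,5,0,0,20,0,165,16,8,0,0,20,0,220,22,11,0,0,20,0,275,27,14,0,0,20,0,330,33,17,0,0,20,0,380,38,20,0,0,20,2,410,41,20.7,0,0,20,2,420,41.4,20.7,0,0,20])

```text
clock: 13.9
eef_pos: [553.4, 229.2, 188.2]
tcp_rot: [-2.111, 1.569, -2.352]
contact_force: [0.6, 0.1, -1.0]
opening: 0.532
```

```bash
python3 - <<'E'
from h import *
st();
show('scene','s11',(270,60,430,240),3.3)
show('top','t11',(190,190,330,300),5)
E
```

```text
t 13.9 pos [553.4 229.2 188.2] psi 76.16 x [-0.001 -0.001 -1.   ] F [ 0.6  0.1 -1. ] M [ 0.02 -0.01 -0.01] op 0.532 q [ 0.39  0.33  1.71 -0.    1.1  -0.94]
```

View pics/s11.png

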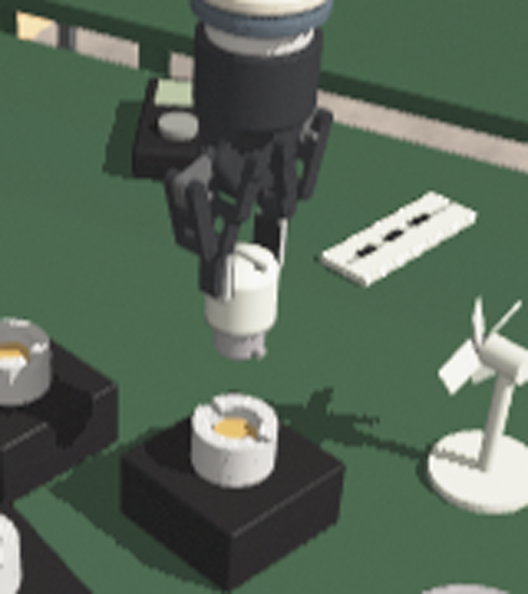

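View pics/t11.png

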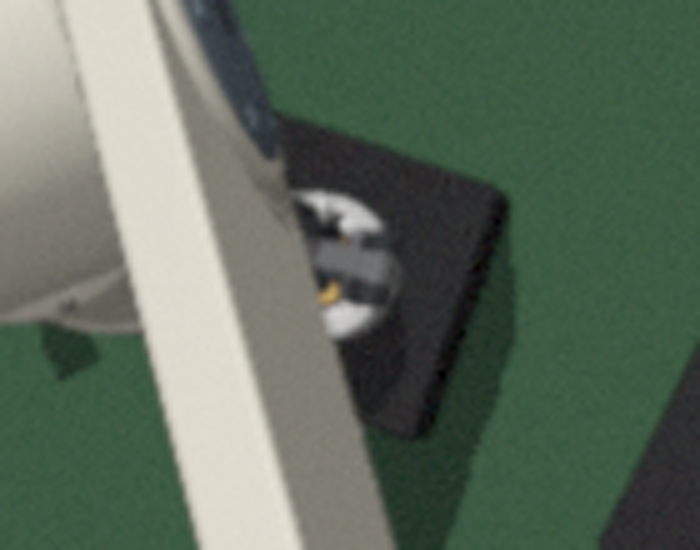

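The lamp is held upright above the holder, with one lug visible at (258,350) in the scene crop facing the right-hand notch. Lowering to just above the mouth for a finer comparison.

```bash
python3 - <<'E'
from h import *
goal([554.4,228.2,130],76)
E
```

```text
shift [58.7  0.4  0.7] rot [ 0.1 -0.   0.1] rows 0.9391619755785171 0.01485281682459667
```

>>> drive_tool(rows=[20,0,0.7,0,0,0,20,40,0,0.7,0,0,0,20,54,0,0.7,0,0,0,20,58,0,0.7,0,0,0,20,58,0,0.7,0,0,0,20])

```text
clock: 14.62
eef_pos: [554.5, 227.5, 130.8]
tcp_rot: [-1.878, 1.569, -2.121]
contact_force: [-0.4, -0.3, -0.7]
opening: 0.53
```

```bash
python3 - <<'E'
from h import *
st();
show('scene','s12',(305,130,385,210),9)
e=r.sense()['eef_pos'];zu=e[2]-27.8;print(zu)
def cr(P):
    q=w2pix('scene',P);return ((q-[305,130]+.5)*9-.5).round(0)
for z in (zu,zu+26,zu+64,zu+76): print(z-zu,cr([[e[0],e[1],z]]))
print('mouth',cr([[554.4,228.3,95]]))
th=np.linspace(0,2*np.pi,12,endpoint=False)
a=cv2.imread('pics/s12.png')
def circ(x,y,z,R_,col):
    th=np.linspace(0,2*np.pi,60);P=np.c_[x+R_*np.cos(th),y+R_*np.sin(th),z+0*th]
    cv2.polylines(a,[cr(P).astype(np.int32)],True,col,1)
circ(554.4,228.3,95,31,(0,0,255));circ(554.4,228.3,60,31,(0,0,255))
circ(e[0],e[1],zu+26,24,(255,0,0));circ(e[0],e[1],zu+64,24,(255,0,0));circ(e[0],e[1],zu,14.5,(255,0,255));circ(e[0],e[1],zu+5,18,(255,0,255))
ps=np.radians(-18.3)
P=np.array([[e[0]+k*38/2*np.cos(ps),e[1]+k*38/2*np.sin(ps),zu+76] for k in(-1,1)]);cv2.polylines(a,[cr(P).astype(np.int32)],False,(0,255,0),1)
cv2.imwrite('pics/s12b.png',a)
E
```

```text
t 14.62 pos [554.5 227.5 130.8] psi 76.1 x [-0.001 -0.001 -1.   ] F [-0.4 -0.3 -0.7] M [ 0.01  0.05 -0.01] op 0.53 q [ 0.39  0.4   1.76 -0.    0.99 -0.94]
103.3785309980578
0.0 [[325. 501.]]
25.999999999999986 [[330. 422.]]
63.999999999999986 [[338. 301.]]
75.99999999999999 [[341. 261.]]
mouth [[323. 524.]]
```

View pics/s12.png

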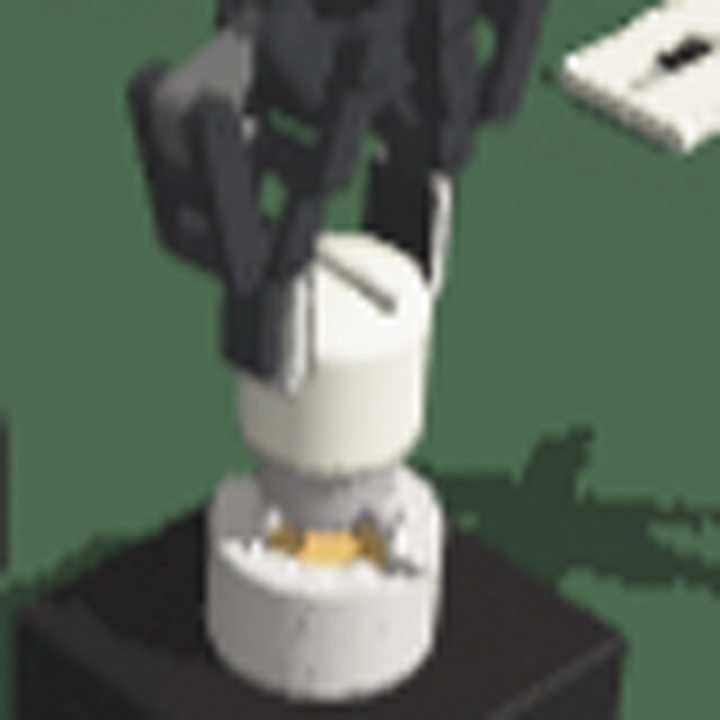

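View pics/s12b.png

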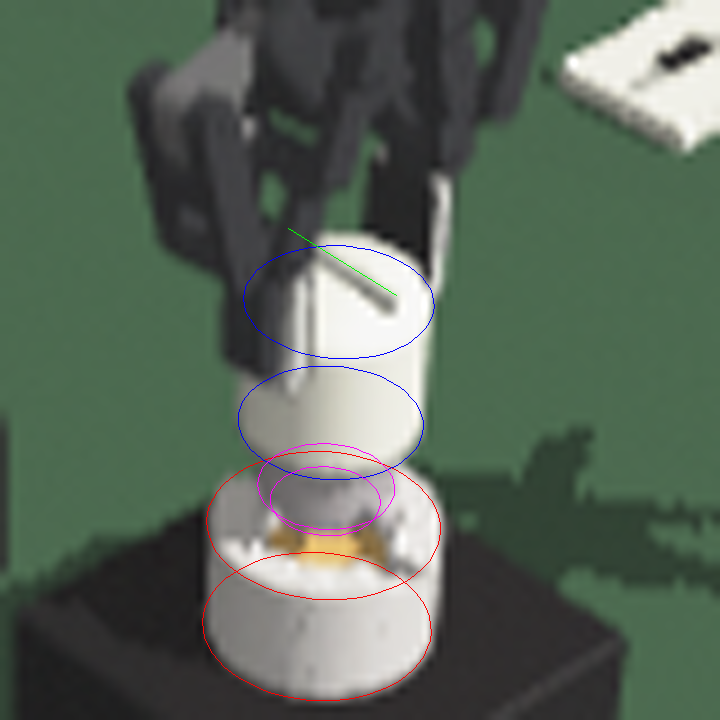

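```bash
python3 - <<'E'
from h import *
show('scene','s13',(330,150,355,172),28)
a=grab_frame('scene')
E
```

```text
(no output)
```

View pics/s13.png

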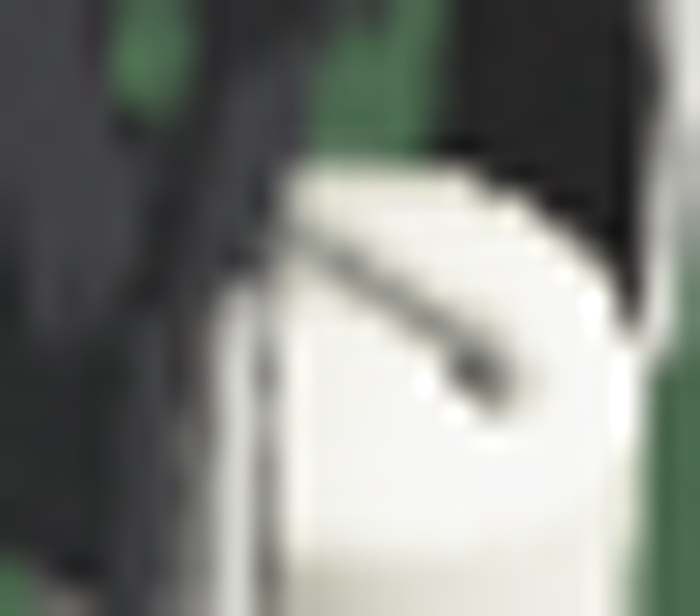

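```bash
python3 - <<'E'
from h import *
z=103+76
for A,B in (((290,225),(450,335)),((300,205),(480,335)),((300,215),(420,297))):
    f=lambda q:pix2w('scene',(q[0]+.5)/28-.5+330,(q[1]+.5)/28-.5+150,z)
    a,b=f(A),f(B);print(np.degrees(np.arctan2(*(b-a)[1::-1])), a.round(1),b.round(1))
# notches in the scene from initial crop c3 (6x at 290,165), z=95
g=lambda x,y:pix2w('scene',(x+.5)/6-.5+290,(y+.5)/6-.5+165,95)
a,b=g(262,103),g(362,166);print('notch',a,b,np.degrees(np.arctan2(*(b-a)[1::-1])))
E
```

```text
-21.45351977107201 [547.6 228.9 179. ] [565.5 221.9 179. ]
-22.99359565496693 [547.1 231.7 179. ] [567.5 223.1 179. ]
-21.319790009092365 [547.7 230.5 179. ] [561.1 225.3 179. ]
notch [528.86119004 240.11145405  95.        ] [581.36230652 224.4211034   95.        ] -16.639168158823686
```

```bash
python3 - <<'E'
import cv2
a=cv2.imread('pics/scene0.png')
cv2.imwrite('pics/c5.png',cv2.resize(a[175:212,322:360],None,fx=18,fy=18,interpolation=cv2.INTER_CUBIC))
E
```

```text
(no output)
```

View pics/c5.png

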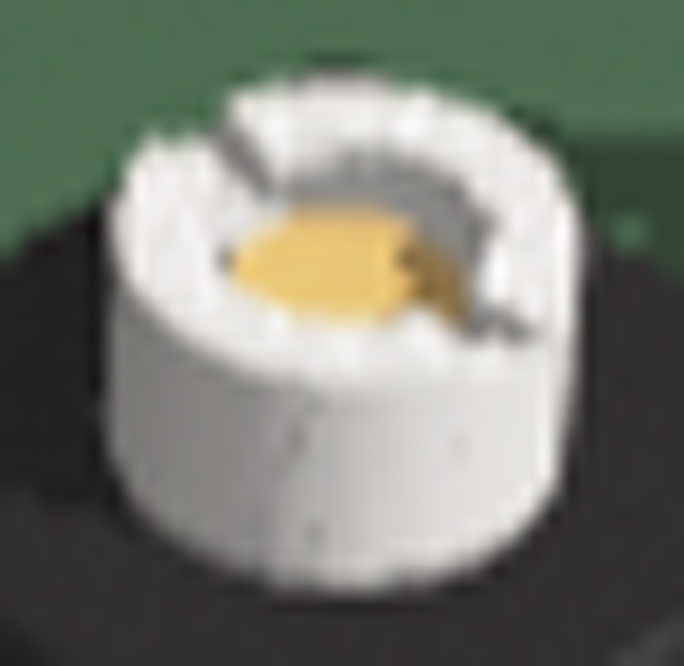

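>>> drive_tool(rows=[0,0.8,0,-1,0,0,20,3,0.8,0,-1,0,0,20,6,0.8,0,-1,0,0,20,9,0.8,0,-1,0,0,20,11,0.8,0,-1,0,0,20,12,0.8,0,-1,0,0,20,12,0.8,0,-1,0,0,20])

```text
clock: 15.65
eef_pos: [555.0, 228.7, 119.4]
tcp_rot: [-1.227, 1.57, -1.452]
contact_force: [0.4, -0.1, -1.5]
opening: 0.535
```

```bash
python3 - <<'E'
from h import *
st();
show('scene','s14',(305,130,385,210),9)
E
```

```text
t 15.65 pos [555.  228.7 119.4] psi 77.12 x [ 0.    -0.001 -1.   ] F [ 0.4 -0.1 -1.5] M [ 0.03  0.03 -0.04] op 0.535 q [ 0.39  0.41  1.76 -0.    0.97 -0.96]
```

View pics/s14.png

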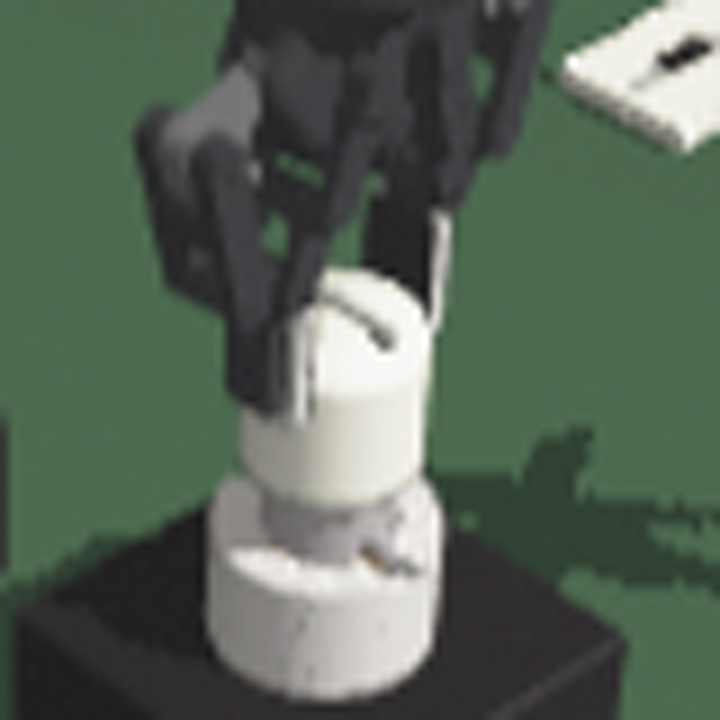

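The nose has entered with no contact force and the lug looks to be over the right notch at about (395,560). Continuing down.

>>> drive_tool(rows=[1.5,0,0,0,0,0,20,3,0,0,0,0,0,20,4.5,0,0,0,0,0,20,6,0,0,0,0,0,20,6,0,0,0,0,0,20])

```text
clock: 16.32
eef_pos: [554.9, 228.7, 113.3]
tcp_rot: [-1.371, 1.57, -1.595]
contact_force: [0.2, -0.5, -1.1]
opening: 0.534
```

```bash
python3 - <<'E'
from h import *
st()
E
```

```text
t 16.32 pos [554.9 228.7 113.3] psi 77.12 x [-0.    -0.001 -1.   ] F [ 0.2 -0.5 -1.1] M [-0.03  0.07  0.03] op 0.534 q [ 0.39  0.42  1.77 -0.    0.95 -0.96]
```

>>> drive_tool(rows=[2,0,0,0,0,0,20,4,0,0,0,0,0,20,6,0,0,0,0,0,20,8,0,0,0,0,0,20,8,0,0,0,0,0,20])

```text
clock: 16.95
eef_pos: [555.3, 228.7, 105.6]
tcp_rot: [-0.704, 1.57, -0.929]
contact_force: [-0.8, -0.4, 5.9]
opening: 0.532
```

```bash
python3 - <<'E'
from h import *
st()
show('scene','s15',(305,130,385,210),9)
E
```

```text
t 16.95 pos [555.3 228.7 105.6] psi 77.13 x [ 0.001 -0.001 -1.   ] F [-0.8 -0.4  5.9] M [-0.31  0.14 -0.06] op 0.532 q [ 0.39  0.43  1.77 -0.    0.94 -0.96]
```

View pics/s15.png

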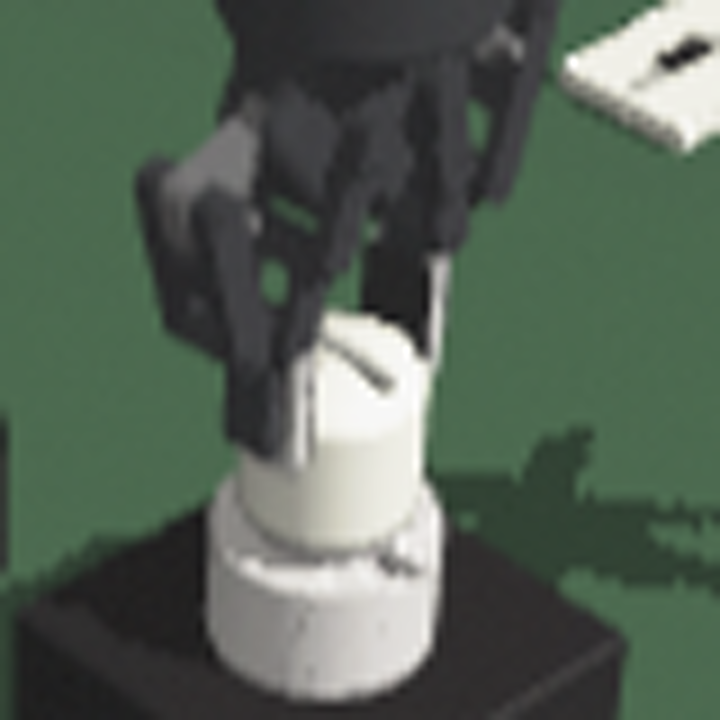

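The spring reads about 7 N, so the lugs are through the notches and passing the lip. Pressing on to fully down.

>>> drive_tool(rows=[1.5,0,0,0,0,0,20,3,0,0,0,0,0,20,4,0,0,0,0,0,20,4.5,0,0,0,0,0,20,4.5,0,0,0,0,0,20], newtons=80)

```text
clock: 17.62
eef_pos: [556.0, 228.7, 102.9]
tcp_rot: [-0.103, 1.568, -0.327]
contact_force: [-2.4, -2.5, 16.6]
opening: 0.527
```

```bash
python3 - <<'E'
from h import *
st()
E
```

```text
t 17.62 pos [556.  228.7 102.9] psi 77.13 x [ 0.002 -0.001 -1.   ] F [-2.4 -2.5 16.6] M [-0.82  0.75 -0.05] op 0.527 q [ 0.39  0.43  1.78 -0.    0.93 -0.96]
```

Bottomed, at about 17 N. Turning clockwise (+rx) while pressing.

>>> drive_tool(rows=[1.4,-0.3,-0.6,4,0,0,20,1.4,-0.3,-0.6,12,0,0,20,1.4,-0.3,-0.6,20,0,0,20,1.4,-0.3,-0.6,28,0,0,20,1.4,-0.3,-0.6,36,0,0,20,1.4,-0.3,-0.6,44,0,0,20,1.4,-0.3,-0.6,44,0,0,20])

```text
clock: 18.5
eef_pos: [556.5, 229.3, 103.0]
tcp_rot: [1.135, 1.566, 0.14]
contact_force: [-2.1, 0.2, 13.0]
opening: 0.521
```

```bash
python3 - <<'E'
from h import *
st()
show('scene','s16',(305,130,385,210),9)
E
```

```text
t 18.5 pos [556.5 229.3 103. ] psi 33.01 x [ 0.005  0.001 -1.   ] F [-2.1  0.2 13. ] M [-0.08  0.39 -0.03] op 0.521 q [ 0.39  0.43  1.78 -0.    0.93 -0.19]
```

View pics/s16.png

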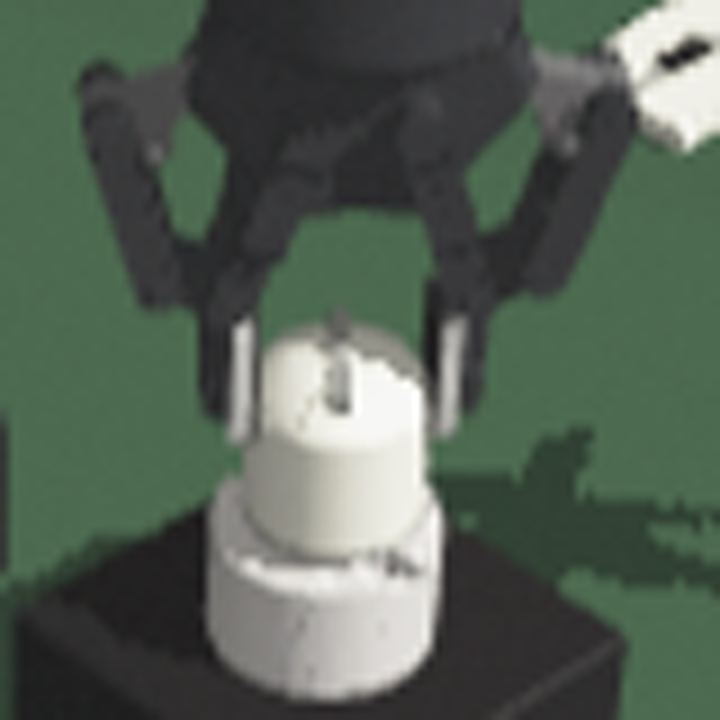

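>>> drive_tool(rows=[1.3,-1,0,6,0,0,20,1.3,-1,0,14,0,0,20,1.3,-1,0,22,0,0,20,1.3,-1,0,30,0,0,20,1.3,-1,0,38,0,0,20,1.3,-1,0,44,0,0,20,1.3,-1,0,47,0,0,20,1.3,-1,0,47,0,0,20])

```text
clock: 19.55
eef_pos: [555.7, 230.0, 103.0]
tcp_rot: [2.287, 1.565, 0.473]
contact_force: [-5.5, 3.0, 14.0]
opening: 0.527
```

```bash
python3 - <<'E'
from h import *
st()
show('scene','s17',(305,130,385,210),9)
show('top','t17',(215,200,305,290),6.5)
e=r.sense()['eef_pos'];print(w2pix('scene',[[e[0],e[1],75+76]]))
E
```

```text
t 19.55 pos [555.7 230.  103. ] psi -13.95 x [ 0.005  0.003 -1.   ] F [-5.5  3.  14. ] M [0.67 1.16 0.2 ] op 0.527 q [0.39 0.43 1.78 0.   0.93 0.63]
[[342.59727326 168.45996913]]
```

View pics/s17.png

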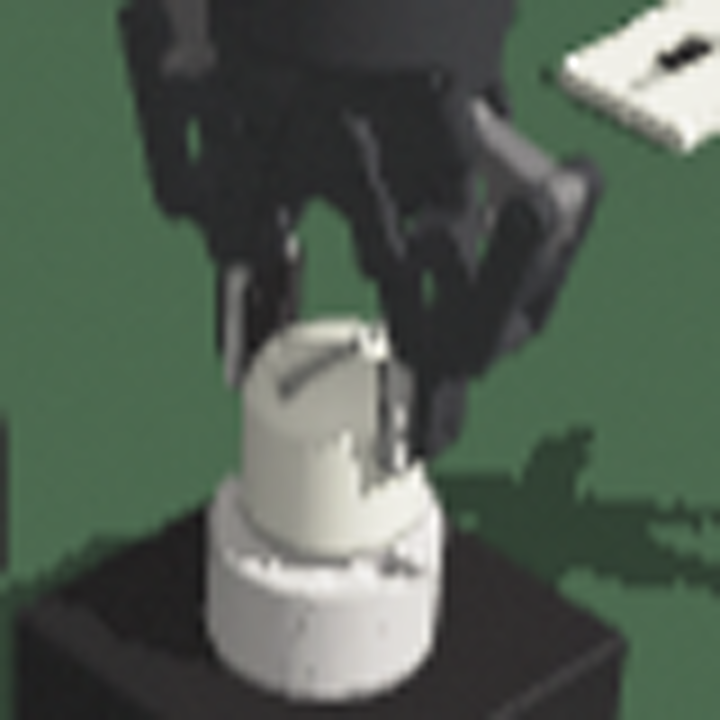

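View pics/t17.png

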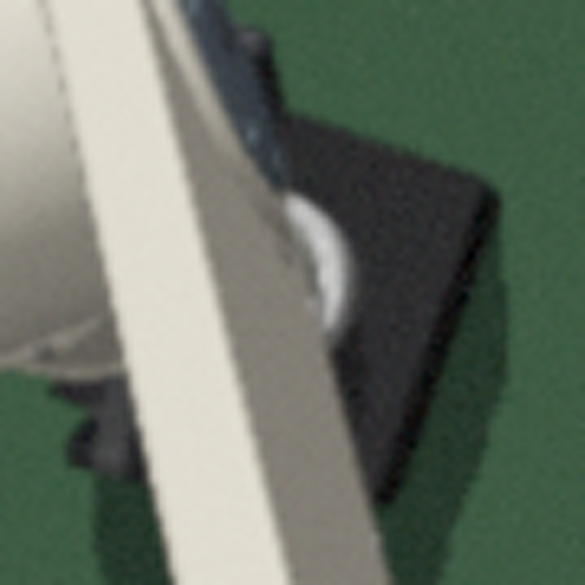

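```bash
python3 - <<'E'
from h import *
show('scene','s18',(328,160,358,188),24)
f=lambda x,y:pix2w('scene',(x+.5)/9-.5+305,(y+.5)/9-.5+130,151)
a,b=f(280,388),f(375,340);print(a,b,np.degrees(np.arctan2(*(b-a)[1::-1])));st()
E
```

```text
[549.15208839 207.89061531 151.        ] [561.01207269 238.02732374 151.        ] 68.51840400284051
t 19.7 pos [555.7 230.  102.9] psi -13.9 x [ 0.005  0.003 -1.   ] F [-4.8  3.8 14.7] M [0.61 1.23 0.27] op 0.523 q [0.39 0.43 1.78 0.   0.93 0.63]
```

View pics/s18.png

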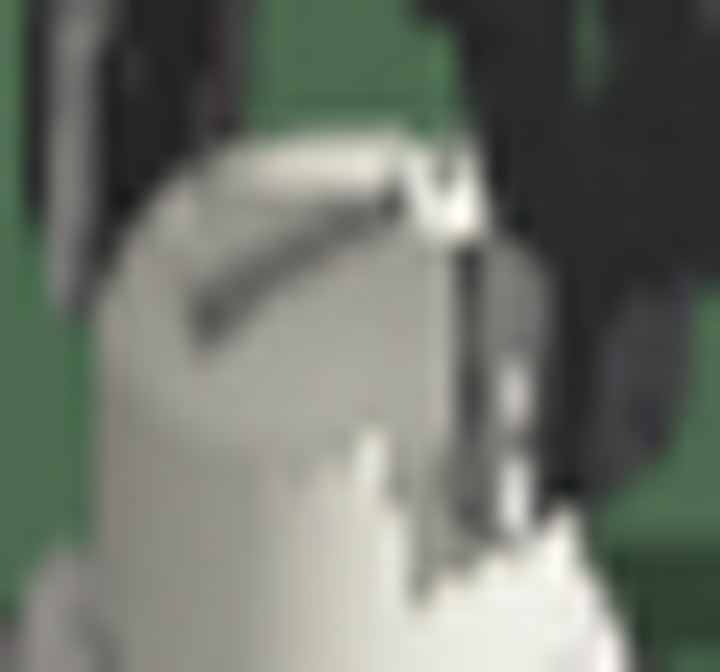

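>>> drive_tool(rows=[1.3,-0.5,0,0,0,0,20,1.3,-0.5,0,0,0,0,20,1.3,-0.5,0,0,0,0,20,1.3,-0.5,0,0,0,0,20])

```text
clock: 20.2
eef_pos: [555.7, 230.6, 103.0]
tcp_rot: [2.314, 1.564, 0.501]
contact_force: [-3.7, -0.2, 13.7]
opening: 0.526
```

```bash
python3 - <<'E'
from h import *
st()
s=r.sense();print(np.abs(s['qvel']).max())
show('scene','s19')
E
```

```text
t 20.2 pos [555.7 230.6 103. ] psi -13.89 x [ 0.006  0.003 -1.   ] F [-3.7 -0.2 13.7] M [-0.03  0.71  0.23] op 0.526 q [0.39 0.43 1.78 0.   0.93 0.63]
0.0024589696761891174
```

View pics/s19.png

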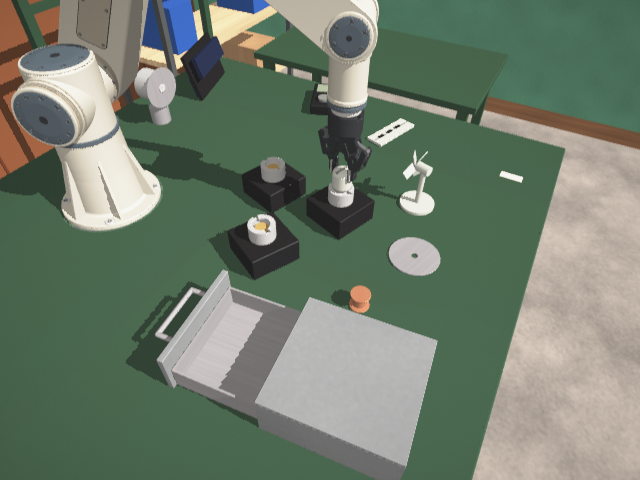

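The state is steady: pressed with about 14 N (spring maximum 10 N), turned 91°, gripped, and the bystanders look unmoved. Handing in.

```bash
python3 - <<'E'
from rig import sign_off
print(sign_off())
E
```

```text
the job is handed in; nothing more can be done
None
```

The job is handed in at about 20.2 s. I opened the drawer, lifted out the lamp and pushed it through the notches of the farthest holder. I then turned it 91° clockwise while pressing, and it is still gripped and pressed down. No verdict came back, so this rests on my own last checks.

- **Drawer:** my first grip on the handle closed on nothing. I then hooked the bar with shut fingers from the panel side and pulled the drawer roughly 150 mm out.
- **Press:** the last reading was about 14 N upward, more than the spring's 10 N maximum. The tool stood at 103.0 mm, the height where the lamp had bottomed before the turn.
- **Angle:** the tool turned from 77.1° to −13.9°. The rib measured about 68.5° in the picture and the holder's y is about 71.7°. That difference is within the 12.6° allowed but no finer than my picture reading, which is good to about 4°.
- **Grip and rest:** the fingers are stopped on the lamp at 53 % opening with 80 N set, and the joint speeds are practically zero. The tool is within about 0.4° of upright.
- **Sideways position:** a side force of 3.7 N remained. The tool stood 1 to 2 mm in y from my estimate of the holder's axis. The lamp is confined by the bore and looked about 1 mm off in the picture, within the 4 mm allowed.
- **Bystanders:** the last picture shows the fan, spool and disc where they were.

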